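# Clear the way, hang up the paddle board and shut its drawer

## Robot

A 7-joint arm with a two-finger parallel gripper is mounted at the origin on the work surface. World frame = base frame: x ahead of the robot, y to its left, z up, the work surface at z = 0. Lengths are in m, angles in rad, forces in N, time in s.
With the tool pointing down it reaches from about 0.4 to 0.9 m from the base axis. Payload 5.6 kg.
Tool frame: the origin (TCP) lies midway between the tips of the shut fingers; the grasp point (between the pads) lies 19 mm behind it; y points along the fingers, z is the direction in which the jaws open and shut, and the axes are right-handed (so a half turn about y gives the same grasp; the last joint's range is limited). The gripper opens to 92 mm and grips with 3 to 60 N. Pads are 20 mm wide; open, the fingers measure 128 mm over their backs; the gripper's body (75 mm by 189 mm) begins 69 mm behind the grasp point.
Start: joints at [-1.31, 0.468, -0.012, 1.603, 0.006, 1.071, -0.056], TCP at [0.194, 0.62, 0.215] pointing down, gripper open.
Joint ranges: [-2.53, 2.53], [-0.31, 2.02], [-1.57, 1.55], [0.28, 2.44], [-1.29, 4.43], [0.15, 1.84], [-2.92, 2.92]. Speed limits (rad/s): [2.57, 2.57, 3.14, 3.14, 3.14, 3.14, 3.14].

## Interface

Orientations are given as a 3x3 rotation matrix whose columns are the frame's x, y, z axes.
In Python, from station import env, effector, solver, viewer, workorder, search_frame, tip_of gives the robot as it stands. Calls block until the motion is done:
- env.reach(position, orientation): joint-space move of the TCP to a pose.
- env.movel(position, frame=None, rate=0.15): straight line of the TCP; frame=None keeps the orientation; rate is the mean speed in m/s.
- env.goto_joints(angles): joint-space move.
- effector.release() and effector.grasp(squeeze=None): open the fingers fully, or close them until they stop; squeeze is the grip in N (None keeps the last).
- env.pause(seconds).
- solver.inverse_kinematics(position, orientation): joint angles nearest the present ones, or None.
- env.sense(): the state.
- viewer.read_camera(name): name is "scene" or "top"; returns (picture, depth): 420x560x3 uint8, red, green, blue; 420x560 float32, m along the optical axis (not along the pixel's ray), 0 where there is no reading.
- viewer.camera_info(name): a dict with "intrinsics" (3x3 intrinsics, pixels), "eye" and "rotation" of the camera in the world. Camera axes: x right, y up, looking along -z (the intrinsics and any distortion apply to the point x, -y, -z); pixel columns grow to the right and rows downward; lengths in m; the calibration is good to about 2 mm. A picture is of the moment at which its call begins. camera_info takes no time and is no camera call.
A pose or a line that the arm cannot do raises env.PlanningError and nothing moves.
- workorder.finish_job(): hands the job in, once; it reports no verdict.
Trained networks look in the newest picture that a camera, given by its name, has taken for a name from the list of things; names that differ only in an ending like _2 or _b are one class to them, and where a whole thing is asked for, a point or a joint stands for the part that bears it (a point fixed in the world has none). Each returns a list of dicts, best first, with "score" (0 to 1); they miss things now and then, are a little off and sometimes report something else, mostly with a low value. They report only what shows in the picture. A call takes as long as a camera call. They do not tell look-alikes from the thing itself.
- search_frame(camera, name): "at" ([x, y, z] in m, in world coordinates, good to about 4 mm: the middle of the surface that is visible of it).
- tip_of(camera, name): "at" ([x, y, z] in m, in world coordinates, good to about 4 mm: a listed point, or the origin of a listed thing).
The state is a dict: "t": time; "joint_positions": joint angles; "joint_velocities": joint speeds; "tau": joint torques, N m; "ee_pos": TCP position; "tcp_rot": TCP orientation; "wrist_force": force on the tool from outside, world axes, zero at the start; "moment": the same for the moment, N m; "gripper_width": finger opening in m.
Only numpy, scipy, OpenCV 4.12 (cv2) and the standard library are available. Lean on these libraries where they do the work, as an engineer would, in place of code of your own. Each camera call takes 0.05 s, during which the arm holds its last target.

## Task

The drawer of the little green chest cannot shut because the wooden paddle board is standing in it, and the white canister stands in the way of the board's peg. First slide the canister, upright and without lifting it, onto the middle of the round cork mat; then lift the board out of the drawer and hang it by its hole on the peg, and finally push the drawer fully shut. Do not disturb the other things on the counter.

Things in the scene. Friction and masses are not known exactly. Their poses are not given: they have to be found in the camera images.
- chest: fixed olive-green one-drawer chest, 240 deep (x) x 220 wide (y) x 125 mm high; stands left or right on the counter, turned a little. Origin: centre of its underside; its front face, at x = -120 mm, looks to its -x, towards the robot.
- drawer (a joint): how far the drawer is pulled out of the chest along the chest's -x, in m: 0 = fully shut, stop at 0.18; starts about 0.145. It slides with about 2 N of friction and stays where left.
- drawer_front (a point): on the drawer: centre (in y) of the outer face of its green front panel, 12 mm below its top edge; moves with the drawer. Panel 220 wide, 14 thick, from 12 to 120 mm above the counter; a black cup pull, 90 wide, juts out 22 mm between 54 and 81 mm above the counter; above it the panel is free to push. Tray behind: 190 wide, walls up to 91 mm.
- board: loose brown wooden paddle board, 12 mm thick (x), 220 g, upright: blade 120 wide (y) x 102 high, above it a neck 44 wide (y) x 58 high; total 160 mm. Origin: centre of its underside. Starts in a 16 mm cross slot of the drawer (fins to 66 mm above the counter), underside 24 mm above the counter, 55 mm behind the front panel; its neck clears the drawer but not the chest's top.
- board_hole (a point): centre of the 28 mm round hole through the board's neck (hole axis = board x), 128 mm above the board's underside, 32 mm below its top.
- stand: fixed light-wood stand carrying one steel peg. Origin: on the counter, centre of the stand's back edge. In its frame: foot 100 x 120 x 16 mm from x = -100 to 0; upright post 30 x 50 mm, from x = -100 to -70, top at 201 mm; peg, 10 mm diameter round bar, leaves the post at x = -100 mm, 174 mm high and points to -x (to the robot), rising 12 degrees.
- peg_tip (a point): free end of the peg, on its axis, about 188 mm above the counter; axes as the stand's (the peg points to -x).
- peg_mid (a point): point on the peg's axis 38 mm (in x) behind the tip, about 180 mm above the counter, 30 mm in front of the post; axes as the stand's.
- canister: loose white round canister with wooden lid and a green band, 91 mm diameter, 94 mm high, 450 g, too wide to grasp; starts in front of the peg tip. Origin: centre of its underside.
- mat: flat round cork mat, 112 mm diameter, 1 mm thin (things slide freely over it), fixed on the counter about 155 mm to one side of the canister. Origin: its centre.
- bowl: bystander: small blue bowl, 90 mm diameter, 45 mm high, about 155 mm to the other side of the canister. Origin: centre of underside.
- mug: bystander: white mug, 76 mm diameter, 85 mm high, on the middle of the chest's top. Origin: centre of underside.
- mill: bystander: dark-wood pepper mill, 54 mm diameter, 155 mm high, between chest and stand. Origin: centre of underside.
- soap: bystander: green soap bottle, 64 mm diameter, 180 mm high, at one side. Origin: centre of underside.
- tin: bystander: food tin with orange label, 74 mm diameter, 110 mm high, at the other side. Origin: centre of underside.
- spatula: bystander: spatula 240 mm long lying flat on the counter at the left. Origin: about its middle.
There are look-alikes about, which are no part of the job. There is more than one size of the board; the one meant has the size given above. What is shaped like the canister but red is not meant.

How it is judged:
By the outcome, as a careful person would: the job done as asked, in the order asked, and still so for the second after the job is handed in, with the robot touching nothing.
It also fails if it takes over 69 s, if anything falls off the work surface, if the arm or the gripper's body presses on something with over 40 N, if the wrist force passes 120 N, or if a joint passes its speed limit or range.

## Working session

There is one attempt and no reset: what is moved stays moved. The work goes in short steps, each a Python script; the robot and the scene stay as the last script left them, time stands still between calls to the robot, and variables do not carry over. Pictures are saved under pics/ and viewed, and the job is handed in when it is done.

```bash
ls; mkdir -p pics; python3 - <<'E'
from station import env, effector, solver, viewer, workorder, search_frame, tip_of
import cv2
for n in("scene","top"):
    p,d=viewer.read_camera(n); cv2.imwrite(f"pics/{n}0.png",p[:,:,::-1]); i=viewer.camera_info(n); print(n,i)
s=env.sense(); print({k:s[k] for k in("t","ee_pos","tcp_rot","gripper_width","wrist_force")})
E
```

```text
pics
scene {'intrinsics': array([[533.52508914,   0.        , 283.81616716],
       [  0.        , 533.52508914, 208.20325599],
       [  0.        ,   0.        ,   1.        ]]), 'eye': array([ 1.25478882, -0.97907354,  0.94408938]), 'rotation': array([[ 0.83501399, -0.29064365,  0.4672022 ],
       [ 0.54984552,  0.47245036, -0.68881098],
       [-0.02053131,  0.83205584,  0.55431177]])}
top {'intrinsics': array([[508.01592339,   0.        , 278.16180936],
       [  0.        , 508.01592339, 207.45955702],
       [  0.        ,   0.        ,   1.        ]]), 'eye': array([0.52520468, 0.01418732, 1.61979348]), 'rotation': array([[-0.01661435,  0.99863043, -0.04961081],
       [-0.99980506, -0.01606357,  0.01148026],
       [ 0.01066761,  0.04979187,  0.99870264]])}
{'t': 0.1, 'ee_pos': array([0.19435385, 0.61972043, 0.21374808]), 'tcp_rot': array([[ 9.54180808e-01, -3.79488767e-04,  2.99230417e-01],
       [-2.99230642e-01, -1.53891517e-03,  9.54179572e-01],
       [ 9.83897984e-05, -9.99998744e-01, -1.58195798e-03]]), 'gripper_width': 0.0919172020010402, 'wrist_force': array([-0.64154018, -0.6554968 ,  0.39117042])}
```

View pics/scene0.png

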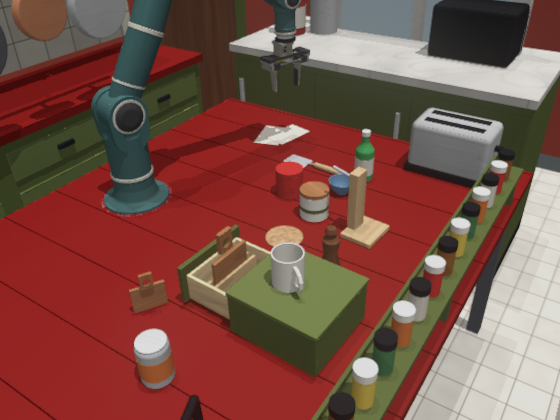

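View pics/top0.png

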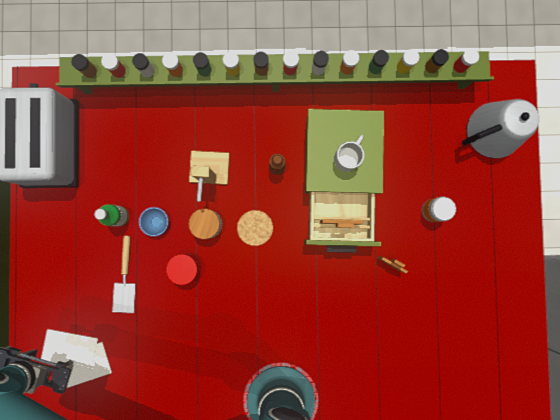

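```bash
python3 - <<'E'
from station import env, effector, solver, viewer, workorder, search_frame, tip_of
import numpy as np
np.set_printoptions(precision=4,suppress=True)
for n in ("top","scene"):
  for o in ("board_hole","drawer_front","peg_tip","peg_mid","canister","mat","chest","stand","board"):
    print(n,o,[(np.round(r["at"],4).tolist(),round(r["score"],2)) for r in tip_of(n,o)])
print(env.sense()["t"])
E
```

```text
top board_hole [([0.4238, -0.354, 0.0948], 0.7), ([0.5861, 0.5055, -0.0019], 0.65), ([0.5508, -0.1907, 0.1523], 0.61)]
top drawer_front [([0.4807, -0.189, 0.1041], 0.68)]
top peg_tip [([0.619, 0.222, 0.1862], 0.83), ([0.559, -0.1879, 0.0247], 0.48)]
top peg_mid [([0.6576, 0.2236, 0.177], 0.98)]
top canister [([0.418, 0.2913, -0.0031], 0.91), ([0.5575, 0.2207, -0.0014], 0.8), ([0.5524, -0.1931, 0.1508], 0.52)]
top mat [([0.5402, 0.0703, 0.0007], 0.91), ([0.7608, -0.2073, 0.0033], 0.19)]
top chest [([0.7644, -0.203, -0.0015], 0.82)]
top stand [([0.7892, 0.2103, 0.0042], 0.63)]
top board [([0.4856, -0.1911, 0.1046], 0.61), ([0.5584, -0.1889, 0.0231], 0.51), ([0.4185, -0.3559, 0.0034], 0.51)]
scene board_hole [([0.5562, -0.1875, 0.1508], 0.78), ([0.419, -0.3548, 0.0917], 0.61), ([0.6622, 0.2174, 0.1805], 0.48)]
scene drawer_front []
scene peg_tip [([0.6153, 0.2234, 0.1866], 0.8), ([0.7406, -0.208, 0.1281], 0.7), ([0.5894, -0.4958, -0.0018], 0.32)]
scene peg_mid [([0.662, 0.2155, 0.1782], 0.76), ([0.7847, 0.2105, 0.0026], 0.48)]
scene canister [([0.5557, 0.2216, 0.0018], 0.96), ([0.419, 0.2892, 0.0024], 0.71)]
scene mat [([0.5462, 0.0718, -0.0025], 0.77)]
scene chest [([0.7713, -0.2031, -0.0003], 0.7), ([0.789, 0.2099, 0.0011], 0.26)]
scene stand [([0.7866, 0.2072, 0.0032], 0.86)]
scene board [([0.4186, -0.3503, 0.0034], 0.84)]
1.0
```

The scene view shows the drawer board (215-250, 230-280), a smaller board standing at (150,290), the white canister at (314,200) and a red canister at (290,180). The top view shows the canister at (205,224), the mat at (255,228) and the peg at (200,190). I'll enlarge these to confirm which is which.

```bash
cat > h.py <<'E'
from station import env, effector, solver, viewer, workorder, search_frame, tip_of
import numpy as np, cv2
np.set_printoptions(precision=4,suppress=True)
def cloud(n):
    p,d=viewer.read_camera(n); i=viewer.camera_info(n); K=i["intrinsics"]
    v,u=np.mgrid[:d.shape[0],:d.shape[1]]
    c=np.stack([(u-K[0,2])/K[0,0]*d,-(v-K[1,2])/K[1,1]*d,-d],-1)
    w=c@i["rotation"].T+i["eye"]; w[d==0]=np.nan
    return p,w
def save(p,name): cv2.imwrite("pics/"+name+".png",np.ascontiguousarray(p[:,:,::-1]))
def crop(p,r0,r1,c0,c1,k): return cv2.resize(p[r0:r1,c0:c1],None,fx=k,fy=k,interpolation=cv2.INTER_CUBIC)
def circ(w,cx,cy,R,z0,z1):
    m=(w[...,2]>z0)&(w[...,2]<z1)&(np.hypot(w[...,0]-cx,w[...,1]-cy)<R)
    q=w[m][:,:2].astype(np.float32); (c,r)=cv2.minEnclosingCircle(q); return np.array(c),r,q.mean(0),len(q)
E
python3 - <<'E'
from h import *
ps,ws=cloud("scene"); pt,wt=cloud("top")
a=crop(ps,210,330,120,270,3.5);b=crop(pt,180,280,290,420,3.5)
H=max(a.shape[0],b.shape[0])
f=lambda x:cv2.copyMakeBorder(x,0,H-x.shape[0],0,0,cv2.BORDER_CONSTANT)
o=np.hstack([f(a),f(b)]); k=min(1,800/o.shape[1]); save(cv2.resize(o,None,fx=k,fy=k),"boards")
save(crop(ps,140,270,250,410,4.5),"can")
print("can",circ(wt,.557,.221,.06,.085,.105)); print("red",circ(wt,.418,.29,.06,.085,.105))
# chest top
m=(wt[...,2]>.118)&(wt[...,2]<.132)&(wt[...,0]>.6)&(wt[...,1]<-.05)&(wt[...,1]>-.4)
print("chest",cv2.minAreaRect(wt[m][:,:2].astype(np.float32)*1000))
m=(wt[...,2]>.10)&(wt[...,2]<.128)&(wt[...,0]>.45)&(wt[...,0]<.515)&(wt[...,1]<-.05)&(wt[...,1]>-.32)
print("panel",cv2.minAreaRect(wt[m][:,:2].astype(np.float32)*1000))
for n,w in(("t",wt),("s",ws)):
  m=(w[...,2]>.13)&(w[...,2]<.2)&(w[...,0]>.52)&(w[...,0]<.6)&(w[...,1]<-.13)&(w[...,1]>-.25)
  q=w[m]; print("neck",n,len(q),q.min(0),q.max(0),cv2.minAreaRect(q[:,:2].astype(np.float32)*1000))
  m=(w[...,2]>.165)&(w[...,2]<.197)&(w[...,0]>.6)&(w[...,0]<.683)&(w[...,1]<.25)&(w[...,1]>.19)
  q=w[m]; print("peg",len(q),q.min(0),q.max(0),np.polyfit(q[:,0]-.65,q[:,1],1),np.polyfit(q[:,0]-.65,q[:,2],1))
  m=(w[...,2]>.193)&(w[...,2]<.21)&(w[...,0]>.66)&(w[...,0]<.74)&(w[...,1]<.25)&(w[...,1]>.16)
  q=w[m]; print("post",len(q),cv2.minAreaRect(q[:,:2].astype(np.float32)*1000))
for nm,x,y in(("soap",None,None),):
  pass
for o in("soap","bowl","tin","mill","mug"): print(o,[(np.round(r["at"],3).tolist(),round(r["score"],2)) for r in tip_of("top",o)][:2])
E
```

```text
can (array([0.5566, 0.22  ]), 0.045763690024614334, array([0.5565, 0.2193], dtype=float32), 719)
red (array([0.4211, 0.2881]), 0.04619579017162323, array([0.4212, 0.2871], dtype=float32), 729)
chest ((832.8870239257812, -229.9175567626953), (389.99298095703125, 350.3148498535156), 1.7741367816925049)
panel ((495.8543701171875, -193.16928100585938), (219.05816650390625, 20.68853187561035), 89.04232025146484)
neck t 106 [ 0.5378 -0.2484  0.1301] [ 0.563  -0.1395  0.1929] ((549.1282348632812, -193.7162322998047), (109.15975952148438, 22.691192626953125), 87.14317321777344)
peg 80 [0.6181 0.2123 0.1761] [0.6814 0.2239 0.1955] [-0.0646  0.2185] [-0.2061  0.1857]
post 192 ((702.0798950195312, 215.1014404296875), (50.86588668823242, 29.22418212890625), 87.96168518066406)
neck s 305 [ 0.5318 -0.2192  0.1301] [ 0.5504 -0.17    0.1858] ((541.060791015625, -194.62149047851562), (49.197750091552734, 17.915210723876953), 89.00289154052734)
peg 65 [0.6156 0.196  0.1699] [0.6814 0.2265 0.1895] [-0.1036  0.215 ] [-0.192   0.1796]
post 108 ((701.00830078125, 213.5991668701172), (56.17253494262695, 32.70820617675781), 86.75276184082031)
soap [([0.587, 0.503, -0.002], 0.91)]
bowl [([0.57, 0.38, -0.001], 0.91), ([0.788, 0.21, 0.002], 0.44)]
tin [([0.588, -0.495, -0.0], 0.67)]
mill [([0.559, -0.189, 0.024], 0.73), ([0.736, -0.001, 0.001], 0.55)]
mug [([0.735, -0.206, 0.123], 0.92)]
```

View pics/boards.png

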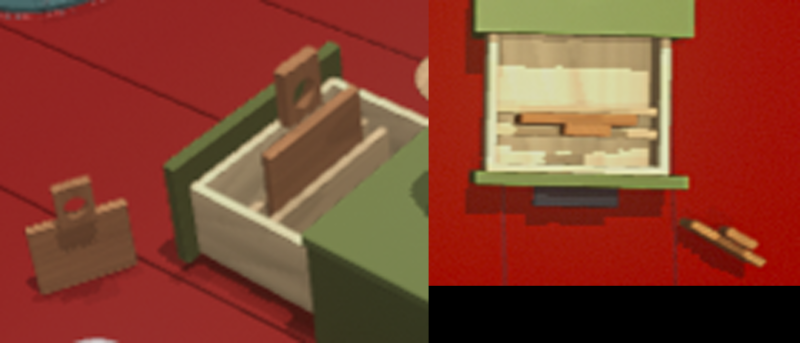

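View pics/can.png

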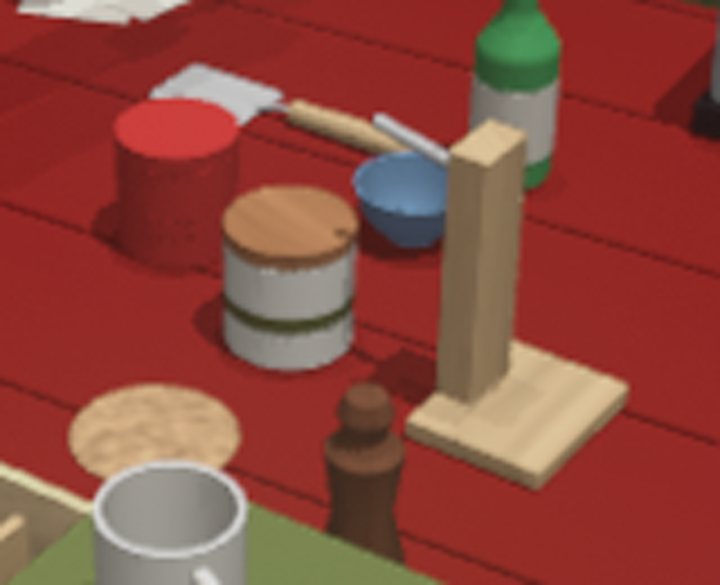

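Two boards are in view:
- **Drawer board (scene 235,255):** hole about 0.152 m high, blade about 110-120 wide. This is the one meant.
- **Free-standing board (150,290):** hole at only 0.09 m, so it is the smaller look-alike.

For the canister, the white one with the green band (314,200) is meant, not the red one at (290,180). The crops confirm both. The drawer board leans slightly towards the robot.

Next I'll find the mat centre and start the push.

```bash
cat >> h.py <<'E'
def R(tilt,yaw,ypos=True):
    # tool y = down (+forward by tilt), z ~ world y, then yaw
    s,c=np.sin(tilt),np.cos(tilt)
    M=np.array([[c,s,0],[0,0,1],[s,-c,0]],float)
    a,b=np.cos(yaw),np.sin(yaw)
    return np.array([[a,-b,0],[b,a,0],[0,0,1]])@M
def matc(p,w):
    hsv=cv2.cvtColor(p,cv2.COLOR_RGB2HSV)
    m=(np.hypot(w[...,0]-.543,w[...,1]-.071)<.075)&(hsv[...,0]>9)&(hsv[...,0]<30)&(w[...,2]<.02)
    m=cv2.morphologyEx(m.astype(np.uint8),cv2.MORPH_OPEN,np.ones((3,3)))>0
    q=w[m][:,:2].astype(np.float32); return cv2.minEnclosingCircle(q),q.mean(0),len(q)
E
python3 - <<'E'
from h import *
pt,wt=cloud("top");ps,ws=cloud("scene")
print(matc(pt,wt),matc(ps,ws)); print("can s",circ(ws,.557,.221,.06,.085,.105)[:3])
m=(ws[...,2]>.13)&(ws[...,2]<.2)&(ws[...,0]>.52)&(ws[...,0]<.565)&(ws[...,1]<-.16)&(ws[...,1]>-.225)
q=ws[m]
for z in np.arange(.13,.19,.008):
    k=q[(abs(q[:,2]-z)<.004)]; print(z,len(k),k.mean(0),k[:,1].min(),k[:,1].max(),np.median(k[:,0]))
print(R(.26,0.09),np.linalg.det(R(.26,.09)))
for p,t,y in(((.556,.299,.22),.26,-.09),((.556,.299,.035),.26,-.09),((.543,.13,.035),.26,-.09),((.55,-.19,.25),.1,-.04),((.55,-.19,.13),.1,-.04),((.55,-.19,.29),.0,-.04),((.58,.22,.28),0,-.065),((.66,.22,.16),0,-.065),((.45,-.19,.1),0,-.03),((.61,-.19,.1),0,-.03)):
    print(p,solver.inverse_kinematics(p,R(t,y)))
E
```

```text
(((0.5436963438987732, 0.07196665555238724), 0.057641420513391495), array([0.5429, 0.072 ], dtype=float32), 1003) (((0.5392765402793884, 0.07215990871191025), 0.0592106357216835), array([0.5366, 0.0752], dtype=float32), 584)
can s (array([0.5556, 0.2173]), 0.04970990866422653, array([0.5563, 0.2147], dtype=float32))
0.13 26 [ 0.5445 -0.1976  0.1317] -0.21565444768118558 -0.17649678325123752 0.5454076053538508
0.138 50 [ 0.5425 -0.1958  0.1377] -0.21705751030387122 -0.17609667119001904 0.5431753746457031
0.14600000000000002 34 [ 0.5437 -0.1926  0.1458] -0.21677024919017973 -0.17167705568939806 0.54536303685731
0.15400000000000003 26 [ 0.5433 -0.1972  0.1541] -0.2171014160356134 -0.17257154265549024 0.5443554316793333
0.16200000000000003 31 [ 0.5446 -0.1983  0.1618] -0.2184244997400865 -0.16943556686714356 0.5460599871088567
0.17000000000000004 47 [ 0.5456 -0.1992  0.1701] -0.2186631713508349 -0.17449521427528514 0.5466173709417977
0.17800000000000005 70 [ 0.5425 -0.1961  0.1791] -0.21646955163610349 -0.168523052453038 0.5430624462417162
0.18600000000000005 22 [ 0.5423 -0.1928  0.1827]
[... 227 characters left out ...]
(0.556, 0.299, 0.035) [-0.7538  0.5888  0.1502  1.9467  0.2161  0.4245  0.6553]
(0.543, 0.13, 0.035) [-0.4735  0.4911  0.1345  2.1446  0.1795  0.2794  0.9517]
(0.55, -0.19, 0.25) [-0.4246  0.3387  0.8934  1.8561 -0.358   1.0018  2.1429]
(0.55, -0.19, 0.13) [-0.1638  0.4482  0.573   1.9515 -0.3992  0.7485  2.1689]
(0.55, -0.19, 0.29) [-0.4303  0.3681  0.9183  1.733  -0.3123  1.1958  2.1028]
(0.58, 0.22, 0.28) [-0.5721  0.3592  0.2041  1.619  -0.0774  1.1712  1.1553]
(0.66, 0.22, 0.16) [-0.4839  0.5964  0.168   1.5344 -0.1104  1.0201  1.2192]
(0.45, -0.19, 0.1) [-0.2069  0.4148  0.655   2.1168 -0.3792  0.7251  2.2364]
(0.61, -0.19, 0.1) [-0.103   0.6138  0.4895  1.743  -0.3606  0.8751  2.0856]
```

```bash
python3 - <<'E'
from h import *
ps,ws=cloud("scene");pt,wt=cloud("top")
a=crop(ps,215,300,190,270,8);save(a,"b1"); save(crop(pt,180,260,295,395,8),"b2")
hsv=cv2.cvtColor(ps,cv2.COLOR_RGB2HSV)
# horizontal profile: back face points
for z in np.arange(.07,.19,.008):
    m=(abs(ws[...,2]-z)<.004)&(ws[...,0]>.515)&(ws[...,0]<.6)&(abs(ws[...,1]+.193)<.018)
    q=ws[m]; print(round(z,3),len(q),np.round(np.percentile(q[:,0],[10,50,90]),4) if len(q) else '')
E
```

```text
0.07 24 [0.5579 0.5588 0.5608]
0.078 26 [0.5568 0.5583 0.5599]
0.086 25 [0.5567 0.5582 0.5597]
0.094 20 [0.5562 0.5578 0.5604]
0.102 28 [0.556  0.5585 0.5607]
0.11 27 [0.557  0.5584 0.5596]
0.118 30 [0.5511 0.5579 0.5611]
0.126 60 [0.5455 0.5506 0.5588]
0.134 34 [0.5386 0.5453 0.5474]
0.142 25 [0.5377 0.5446 0.548 ]
0.15 18 [0.538  0.5444 0.5477]
0.158 11 [0.5444 0.5462 0.5475]
0.166 28 [0.5444 0.5466 0.5483]
0.174 26 [0.5443 0.5464 0.5487]
0.182 58 [0.5354 0.5421 0.5482]
```

View pics/b1.png

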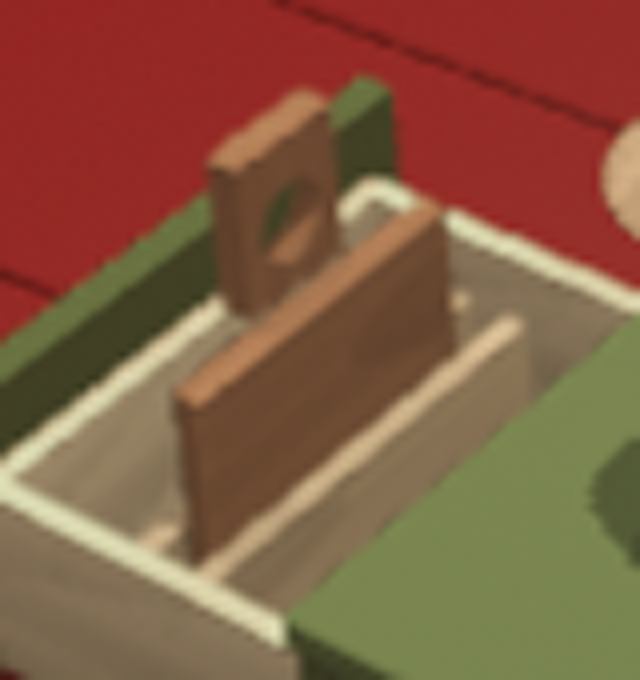

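View pics/b2.png

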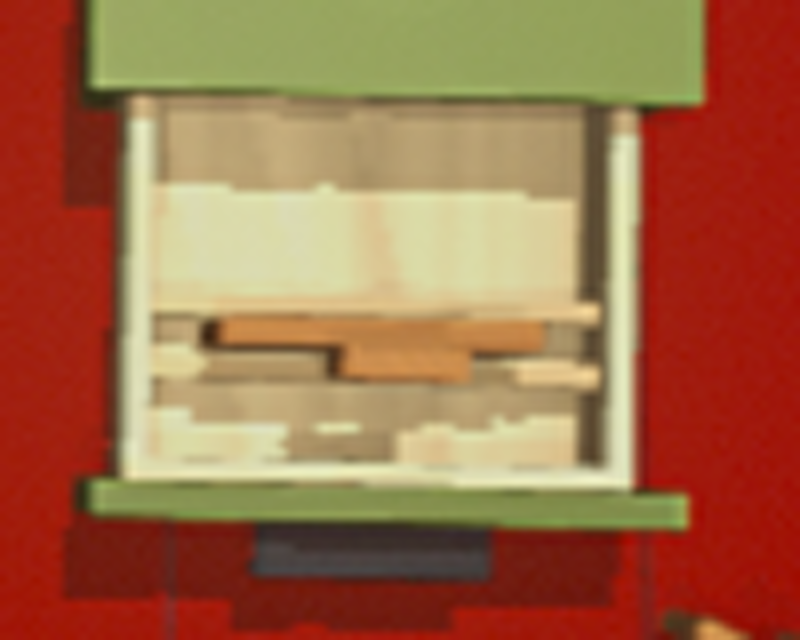

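The board stands vertical. Its neck sits about 12 mm in front of the blade: the neck's back face is at x≈0.546 and the blade's at 0.558. I'll check that against the top depth and then push the canister.

```bash
python3 - <<'E'
from h import *
pt,wt=cloud("top")
for lo,hi in((.115,.14),(.17,.2)):
    m=(wt[...,2]>lo)&(wt[...,2]<hi)&(wt[...,0]>.515)&(wt[...,0]<.6)&(abs(wt[...,1]+.193)<.08)
    v,u=np.where(m);q=wt[m];print(lo,len(q),q.min(0),q.max(0),np.median(q,0),u.min(),u.max(),v.min(),v.max(),cv2.minAreaRect(q[:,:2].astype(np.float32)*1000))
# push canister
effector.grasp(squeeze=20)
c=np.array([.5562,.2195]); m=np.array([.5430,.072]); d=(m-c)/np.linalg.norm(m-c)
yaw=np.arctan2(-d[0]*-1,-d[1])*1.0
yaw=-np.arctan2(-d[0],-d[1]) if False else np.arctan2(d[0],-d[1])  # z axis = -d = (-sin yaw, cos yaw)
print(d,yaw,R(.26,yaw)[:,2])
r=R(.26,yaw)
st=c-d*.080
env.movel([.194,.62,.30],rate=.25)
env.reach([st[0]+.004,st[1],.2],r)
env.movel([st[0]+.004,st[1],.035],rate=.15)
s=env.sense();print(s["t"],s["ee_pos"],s["gripper_width"],s["wrist_force"])
p,w=cloud("scene");save(p,"s1")
E
```

```text
0.115 148 [ 0.5419 -0.2536  0.1181] [ 0.5634 -0.1333  0.1372] [ 0.5565 -0.187   0.1265] 323 363 219 226 ((551.9081420898438, -193.3743133544922), (120.28938293457031, 20.841758728027344), 88.86888122558594)
0.17 76 [ 0.5378 -0.2137  0.1734] [ 0.5498 -0.17    0.1912] [ 0.5439 -0.1936  0.1839] 338 353 223 227 ((543.8405151367188, -191.84913635253906), (43.61102294921875, 11.500740051269531), 88.92706298828125)
[-0.0891 -0.996 ] -0.0892537623097771 [0.0891 0.996  0.    ]
6.5 [0.5679 0.2996 0.036 ] 0.0004035440917630244 [ 0.2398  0.2849 -0.2752]
```

View pics/s1.png

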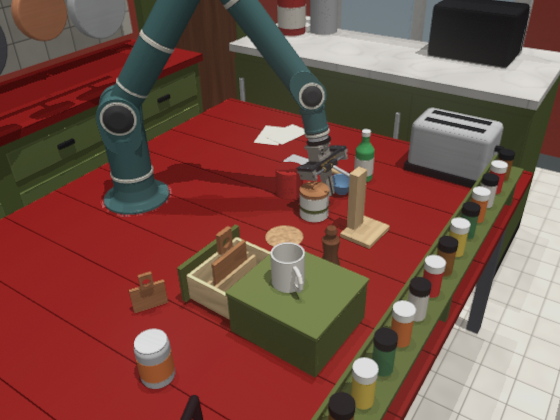

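The gripper is down on the far side of the canister, at (318,165), and touches nothing. I'll push part of the way and measure.

```bash
python3 - <<'E'
from h import *
c=np.array([.5562,.2195]); m=np.array([.5430,.072]); d=(m-c)/np.linalg.norm(m-c)
off=np.array([.004,0])
t=m-d*.0635-d*.030+off
env.movel([*t,.035],rate=.07)
s=env.sense();print(s["t"],s["ee_pos"],s["wrist_force"])
pt,wt=cloud("top");ps,ws=cloud("scene")
save(pt,"t2")
hsv=cv2.cvtColor(pt,cv2.COLOR_RGB2HSV)
g=m-d*.03
for n,w in(("t",wt),("s",ws)): print(circ(w,g[0],g[1],.058,.085,.0985), circ(w,g[0],g[1]-.0,.06,.085,.0985)[2], "exp",g)
for n in("top","scene"): print([(np.round(r["at"],4),round(r["score"],2)) for r in tip_of(n,"canister")])
save(np.vstack([crop(pt,150,270,170,290,4)]),"t2c")
E
```

```text
8.625 [0.5568 0.1675 0.0364] [0.851  5.287  3.3458]
(array([0.5489, 0.1029]), 0.04531495273113251, array([0.56  , 0.0973], dtype=float32), 342) [0.56   0.0973] exp [0.5457 0.1019]
(array([0.5483, 0.1058]), 0.05286549776792526, array([0.5502, 0.099 ], dtype=float32), 481) [0.5502 0.099 ] exp [0.5457 0.1019]
[(array([ 0.4195,  0.2884, -0.0034]), 0.8), (array([ 0.5461,  0.1032, -0.0002]), 0.74)]
[(array([0.5498, 0.1072, 0.0029]), 0.75), (array([ 0.4219,  0.2897, -0.0002]), 0.59), (array([ 0.5869, -0.4953,  0.003 ]), 0.31)]
```

View pics/t2c.png

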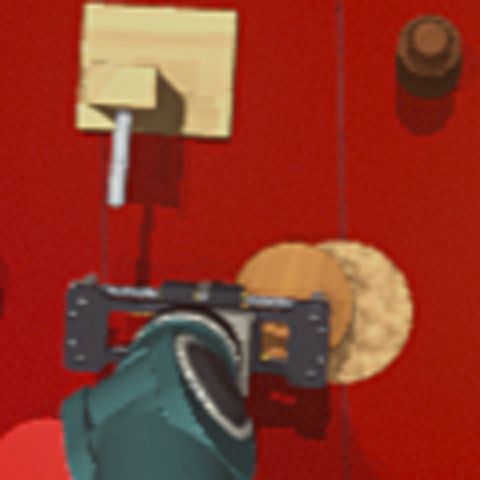

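The canister is half onto the mat at about (0.548,0.103) and the push is tracking well. I'll finish it, back away and check.

```bash
python3 - <<'E'
from h import *
s=env.sense();p=s["ee_pos"].copy()
env.movel([p[0]-.0045,p[1]-.0315,.035],rate=.05)
q=env.sense()["ee_pos"]
env.movel([q[0]+.002,q[1]+.03,.035],rate=.1)
env.movel([q[0]-.02,q[1]+.03,.2],rate=.3)
env.reach([.45,-.1,.30],R(0,-.03))
effector.release()
s=env.sense();print(s["t"],s["ee_pos"],s["joint_positions"],s["wrist_force"])
pt,wt=cloud("top");ps,ws=cloud("scene")
g=[.543,.072]
for w in(wt,ws): print(circ(w,*g,.058,.085,.1)[:3])
print(tip_of("top","canister")[:2])
save(crop(pt,150,270,170,290,4),"t3c");save(ps,"s3")
E
```

```text
13.2417 [ 0.45 -0.1   0.3 ] [-0.0526  0.0477  0.2071  1.9524 -0.0108  1.1426  1.6996] [0.1357 0.1793 0.056 ]
(array([0.5467, 0.0733]), 0.04532384127378464, array([0.5467, 0.0736], dtype=float32))
(array([0.5431, 0.0718]), 0.048433247953653336, array([0.5464, 0.0676], dtype=float32))
[{'at': [0.5463, 0.075, -0.0001], 'score': 0.7}, {'at': [0.4188, 0.2923, -0.0025], 'score': 0.63}]
```

View pics/t3c.png

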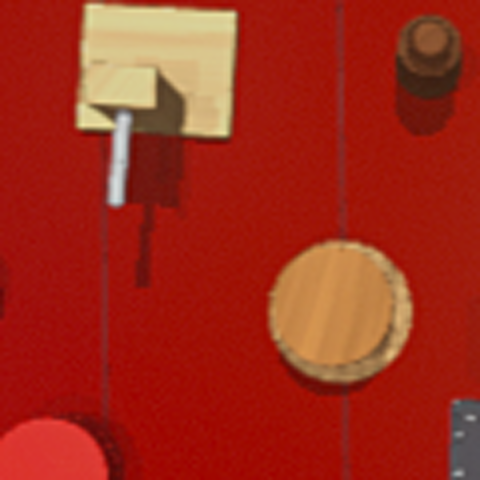

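View pics/s3.png

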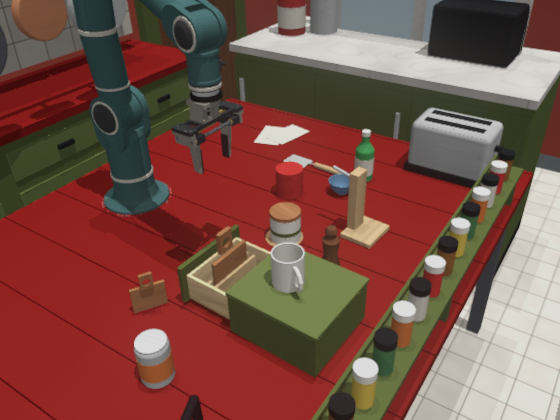

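The canister stands upright in the middle of the mat, within about 4 mm by both cameras. Next I'll grasp the board's neck across its width.

```bash
python3 - <<'E'
from h import *
r=R(0,-.026)
env.reach([.542,-.193,.29],r)
env.movel([.542,-.193,.137],rate=.2)
s=env.sense();print(s["t"],s["wrist_force"])
effector.grasp(squeeze=40)
s=env.sense();print(s["t"],s["ee_pos"],s["gripper_width"],s["wrist_force"])
if .038<s["gripper_width"]<.05:
    env.movel([.542,-.193,.30],rate=.15)
s=env.sense();print(s["t"],s["ee_pos"],s["gripper_width"],s["wrist_force"],s["moment"])
ps,ws=cloud("scene");save(crop(ps,120,330,130,330,2.8),"s4")
pt,wt=cloud("top");save(crop(pt,170,270,280,420,4),"t4")
E
```

```text
14.8917 [0.5589 0.129  0.9298]
15.675 [ 0.542  -0.1925  0.1369] 0.04412243935317994 [-0.5687  1.5571  1.5496]
16.9083 [ 0.5414 -0.1928  0.2989] 0.04385720956088277 [-0.7995 -0.3146 -2.2729] [ 0.0039 -0.0233 -0.0545]
```

View pics/s4.png

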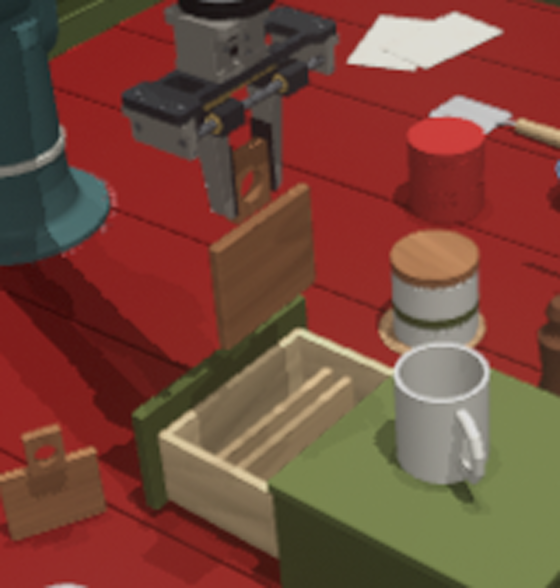

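The board is out and held by the neck, and the drawer hasn't moved. I'll measure the in-hand pose before threading the peg.

```bash
python3 - <<'E'
from h import *
ps,ws=cloud("scene")
for z in np.arange(.195,.35,.012):
    m=(abs(ws[...,2]-z)<.006)&(ws[...,0]>.515)&(ws[...,0]<.58)&(abs(ws[...,1]+.193)<(.07 if z<.28 else .017))
    q=ws[m]; print(round(z,3),len(q),np.round(np.percentile(q[:,0],[10,50,90]),4),np.round([q[:,1].min(),q[:,1].max()],4)) if len(q) else 0
m=(ws[...,2]>.20)&(ws[...,2]<.28)&(ws[...,0]>.54)&(ws[...,0]<.58)&(abs(ws[...,1]+.193)<.055)
q=ws[m];A=np.c_[q[:,1]+.193,q[:,2]-.24,np.ones(len(q))];print("blade plane x=",np.linalg.lstsq(A,q[:,0],rcond=None)[0])
print([(r["at"],r["score"]) for r in tip_of("scene","board_hole")])
save(crop(ps,150,250,190,260,6),"s5")
E
```

```text
0.195 145 [0.554  0.5563 0.5582] [-0.2571 -0.1383]
0.207 156 [0.5536 0.5565 0.5583] [-0.2565 -0.1384]
0.219 144 [0.5543 0.5569 0.5591] [-0.2569 -0.1338]
0.231 162 [0.5538 0.5571 0.559 ] [-0.2575 -0.1345]
0.243 154 [0.5551 0.5574 0.5594] [-0.2573 -0.1406]
0.255 161 [0.5546 0.557  0.5593] [-0.2582 -0.1361]
0.267 153 [0.5541 0.5575 0.56  ] [-0.2576 -0.1376]
0.279 212 [0.5507 0.5573 0.5596] [-0.2576 -0.1352]
0.291 64 [0.5451 0.5477 0.5556] [-0.2097 -0.1761]
0.303 53 [0.5374 0.5441 0.5482] [-0.2082 -0.1762]
0.315 23 [0.5389 0.545  0.5476] [-0.2096 -0.1761]
0.327 36 [0.5448 0.5469 0.5488] [-0.2087 -0.1766]
0.339 67 [0.5407 0.5463 0.5492] [-0.2092 -0.1764]
blade plane x= [0.0193 0.0143 0.5574]
[([0.4186, -0.3558, 0.0929], 0.88), ([0.5557, -0.1927, 0.3151], 0.67)]
```

View pics/s5.png

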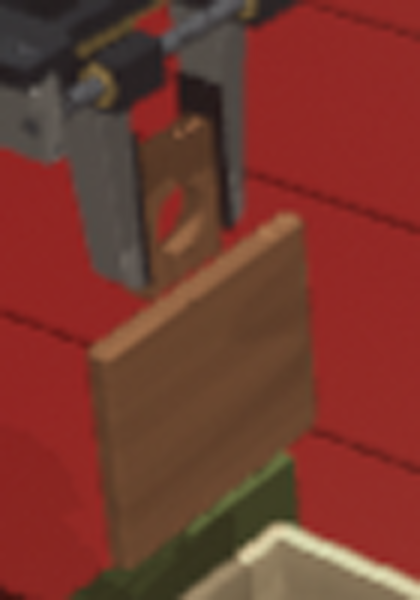

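The board hangs vertical with a tilt under 1°, and the hole is about 15 mm above the TCP. I'll carry it across and line the hole up in front of the peg tip.

```bash
cat >> h.py <<'E'
YS=-.066
def pegpt(x): return np.array([x,.2185-.065*(x-.65),.181-.2126*(x-.65)])
HO=np.array([-.001,0,.0155])
E
python3 - <<'E'
from h import *
r=R(0,YS)
env.movel([.565,.1,.30],r,rate=.25)
t=pegpt(.585)-HO
env.movel([t[0],t[1],.30],r,rate=.2)
env.movel(t,r,rate=.15)
s=env.sense();print(s["t"],s["ee_pos"],t,s["gripper_width"],s["wrist_force"])
pt,wt=cloud("top");ps,ws=cloud("scene")
save(crop(pt,140,260,140,280,5),"t6");save(crop(ps,130,250,270,410,5),"s6")
for n,w in(("t",wt),("s",ws)):
  m=(w[...,2]>.165)&(w[...,2]<.197)&(w[...,0]>.605)&(w[...,0]<.68)&(w[...,1]<.24)&(w[...,1]>.205)
  q=w[m]; print("peg",len(q),q.min(0),q.max(0),np.polyfit(q[:,0]-.65,q[:,1],1),np.polyfit(q[:,0]-.65,q[:,2],1))
  m=(w[...,2]>.205)&(w[...,2]<.23)&(w[...,0]>.565)&(w[...,0]<.605)&(w[...,1]<.245)&(w[...,1]>.195)
  q=w[m]; print("neck",len(q),q.min(0),q.max(0),np.median(q,0)) if len(q) else 0
print([(np.round(r["at"],4),round(r["score"],2)) for r in tip_of("scene","board_hole")],[(np.round(r["at"],4),round(r["score"],2)) for r in tip_of("scene","peg_tip")])
E
```

```text
20.1667 [0.5868 0.2228 0.1804] [0.586  0.2227 0.1793] 0.04380531364794959 [-0.0877 -0.7106 -1.8827]
peg 53 [0.635  0.2123 0.1759] [0.6785 0.2243 0.1921] [-0.0253  0.2178] [-0.1902  0.1851]
peg 65 [0.6055 0.2062 0.1672] [0.6698 0.224  0.1885] [-0.0724  0.2149] [-0.1535  0.1796]
neck 83 [0.5755 0.1952 0.2055] [0.5984 0.245  0.2297] [0.5923 0.2278 0.2216]
[(array([0.6024, 0.2236, 0.1944]), 0.75), (array([ 0.4184, -0.3537,  0.0899]), 0.66)] [(array([0.6178, 0.2233, 0.1884]), 0.71), (array([0.6007, 0.2228, 0.1933]), 0.2)]
```

View pics/t6.png

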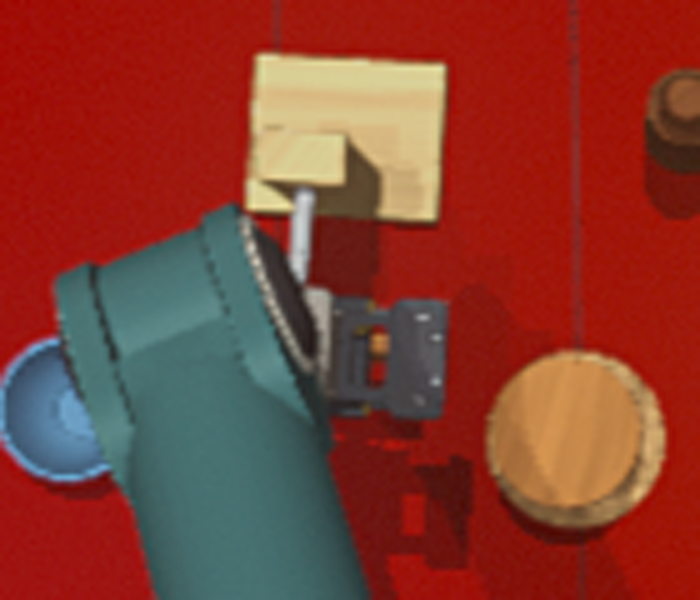

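View pics/s6.png

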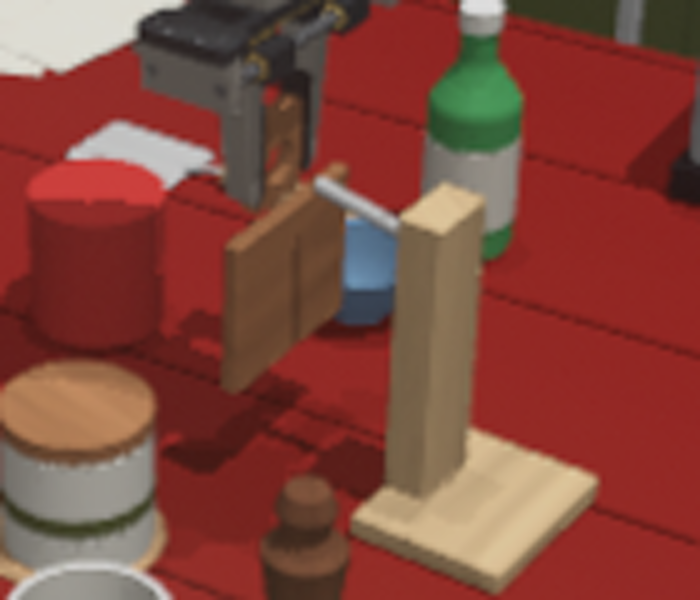

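The peg tip, at (320,185) in the scene crop, lines up with the hole. The detected y values are 0.2236 for the hole and 0.2233 for the tip. I'll insert in two steps and watch the force.

```bash
python3 - <<'E'
from h import *
r=R(0,YS)
for x in(.62,.637):
    env.movel(pegpt(x)-HO,r,rate=.06)
    s=env.sense();print(s["t"],s["ee_pos"],s["gripper_width"],s["wrist_force"],s["moment"])
    if np.linalg.norm(s["wrist_force"]-[-.1,-.7,-1.9])>4: break
ps,ws=cloud("scene");save(crop(ps,130,250,270,410,5),"s7")
E
```

```text
21.1167 [0.6208 0.2205 0.1716] 0.043823677142829004 [-0.4482  0.7999 -2.6524] [0.0414 0.0023 0.006 ]
21.5583 [0.6382 0.2191 0.1679] 0.04411436840087637 [-0.1415  0.2921 -2.6587] [0.012  0.0358 0.0056]
```

View pics/s7.png

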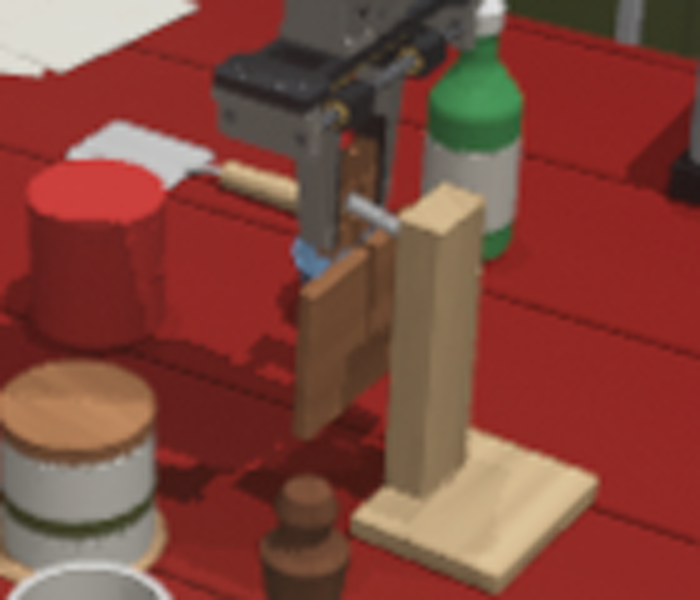

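The peg goes through the hole with no contact force. I'll go on to mid-peg and lower until the peg takes the load.

```bash
python3 - <<'E'
from h import *
r=R(0,YS)
env.movel(pegpt(.656)-HO,r,rate=.06)
s=env.sense();f0=s["wrist_force"];print(s["t"],s["ee_pos"],f0)
b=pegpt(.656)-HO
for dz in np.arange(.005,.015,.0015):
    env.movel(b-[0,0,dz],r,rate=.04); s=env.sense(); print(round(dz,4),s["wrist_force"],s["ee_pos"][2])
    if s["wrist_force"][2]-f0[2]>1.8: break
ps,ws=cloud("scene");save(crop(ps,130,250,270,410,5),"s8"); print(env.sense()["t"])
E
```

```text
22.0833 [0.6571 0.2179 0.1638] [ 0.3707 -0.4688 -2.5814]
0.005 [-0.1675  0.1578 -1.0974] 0.15877163741420838
0.0065 [ 0.1788 -1.0573 -1.72  ] 0.15772738374374862
0.008 [-1.1062 -0.2823 -2.4255] 0.1561131498055977
0.0095 [-1.1867  0.2316  2.7434] 0.15541340374675516
23.1583
```

View pics/s8.png

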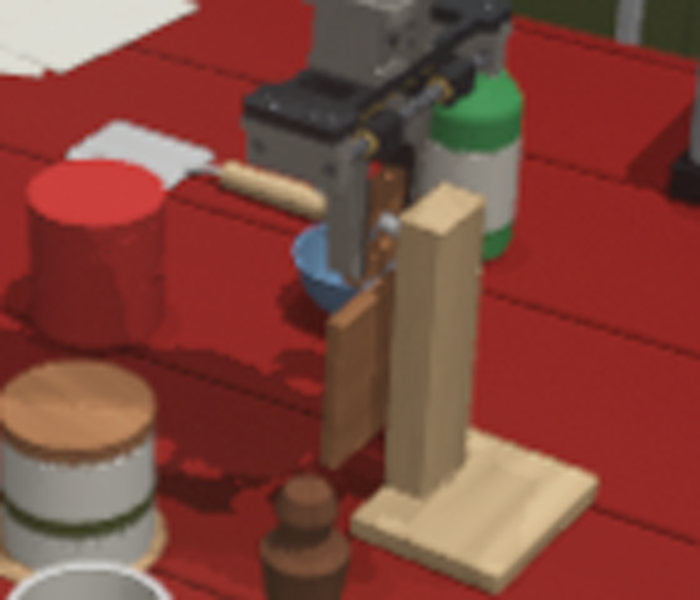

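The peg took the load 9.5 mm down, as the geometry predicted. Release and retreat.

```bash
python3 - <<'E'
from h import *
effector.release()
p=env.sense()["ee_pos"]
env.movel([p[0],p[1],.30],rate=.15)
ps,ws=cloud("scene");save(crop(ps,130,250,270,410,5),"s9")
s=env.sense();print(s["t"],s["ee_pos"],s["wrist_force"])
E
```

```text
25.1583 [0.6564 0.218  0.2985] [0.1104 0.403  0.5531]
```

View pics/s9.png

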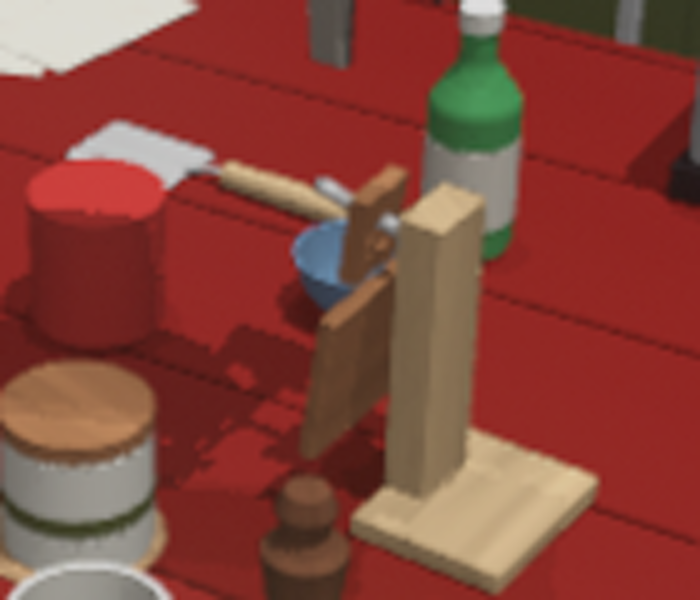

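The board hangs freely by its hole on the peg, seen at (340,190)-(390,225), and the gripper is clear. Now the drawer.

```bash
python3 - <<'E'
from h import *
yaw=-.03; r=R(0,yaw); d=np.array([np.cos(yaw),np.sin(yaw),0])
effector.grasp(squeeze=20)
env.reach([.45,-.05,.30],r)
env.reach([.440,-.190,.2],r)
env.movel([.440,-.190,.094],rate=.15)
s=env.sense();print(s["t"],s["ee_pos"],s["wrist_force"]);f0=s["wrist_force"]
p0=np.array([.440,-.190,.094])
env.movel(p0+d*.16,r,rate=.08)
s=env.sense();print(s["t"],s["ee_pos"],s["wrist_force"])
k=.16
while k<.21:
    k+=.004; env.movel(p0+d*k,r,rate=.04); s=env.sense(); F=(s["wrist_force"]-f0)@d; print(round(k,3),s["ee_pos"],round(F,2))
    if F<-12: break
ps,ws=cloud("scene");save(ps,"s10");pt,wt=cloud("top");save(crop(pt,90,270,270,420,3.3),"t10");print(env.sense()["t"])
E
```

```text
29.3667 [ 0.4409 -0.1899  0.0949] [-0.098   0.3515  0.1789]
31.5167 [ 0.5999 -0.1944  0.0941] [-2.2785 -0.4548 -0.7995]
0.164 [ 0.6047 -0.1945  0.0942] -0.93
0.168 [ 0.6088 -0.195   0.0942] 0.15
0.172 [ 0.6126 -0.1953  0.0941] 0.14
0.176 [ 0.6164 -0.1954  0.094 ] 0.4
0.18 [ 0.6202 -0.1955  0.094 ] -0.31
0.184 [ 0.6203 -0.1955  0.094 ] -10.65
0.188 [ 0.6203 -0.1955  0.094 ] -23.09
33.3667
```

View pics/s10.png

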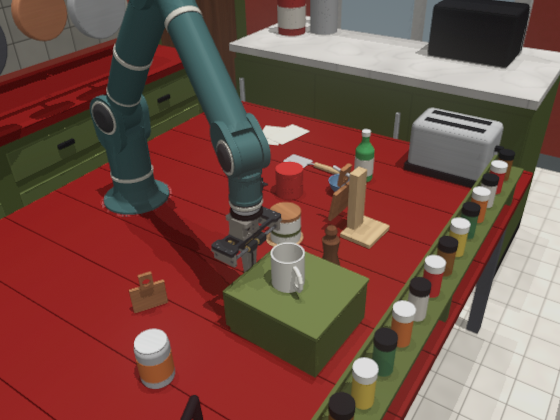

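View pics/t10.png

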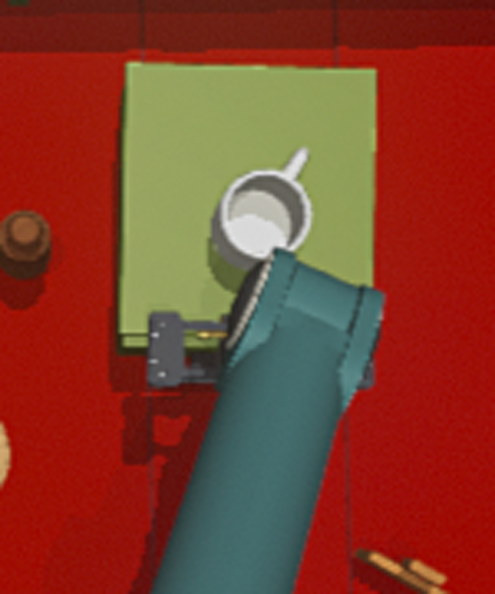

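The drawer reached a hard stop at 23 N with the panel flush against the chest. I'll back off and do a final check.

```bash
python3 - <<'E'
from h import *
p=env.sense()["ee_pos"]
env.movel([p[0]-.06,p[1]+.002,.094],rate=.1)
env.movel([.45,-.19,.30],rate=.25)
env.reach([.35,-.25,.35],R(0,-.03))
env.pause(.5)
pt,wt=cloud("top");ps,ws=cloud("scene")
save(pt,"t11");save(crop(ps,130,340,190,400,2.8),"s11")
print("can",circ(wt,.543,.072,.058,.085,.1)[:2],circ(ws,.543,.072,.058,.085,.1)[0],"mat .543,.072")
print(tip_of("top","drawer_front"),tip_of("top","chest")[:1],tip_of("scene","board_hole")[:2],tip_of("scene","peg_mid")[:1])
for o in("soap","bowl","tin","mill","mug"): print(o,[(np.round(r["at"],3).tolist(),round(r["score"],2)) for r in tip_of("top",o)][:2])
s=env.sense();print(s["t"],s["wrist_force"])
E
```

```text
can (array([0.5466, 0.0732]), 0.04521125555038452) [0.5444 0.0708] mat .543,.072
[{'at': [0.6285, -0.1946, 0.1026], 'score': 0.84}] [{'at': [0.7641, -0.2049, 0.0016], 'score': 0.72}] [{'at': [0.6704, 0.2165, 0.1658], 'score': 0.69}, {'at': [0.419, -0.3523, 0.0895], 'score': 0.59}] [{'at': [0.6618, 0.2165, 0.1801], 'score': 0.69}]
soap [([0.584, 0.501, -0.001], 0.89)]
bowl [([0.57, 0.382, 0.003], 0.56)]
tin [([0.588, -0.493, 0.001], 0.63)]
mill [([0.736, -0.005, -0.002], 0.51), ([0.401, 0.486, -0.003], 0.43)]
mug [([0.737, -0.204, 0.123], 0.98)]
36.9 [-0.3041 -0.2271 -0.1507]
```

View pics/t11.png

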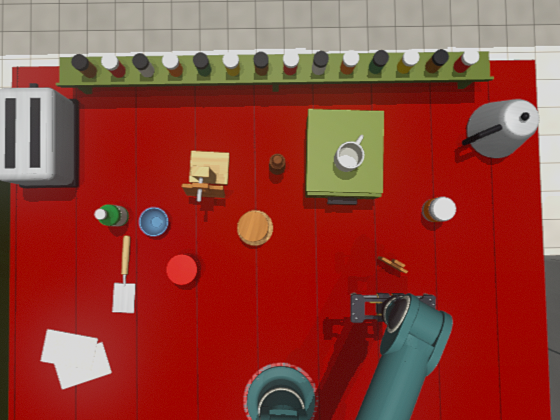

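View pics/s11.png

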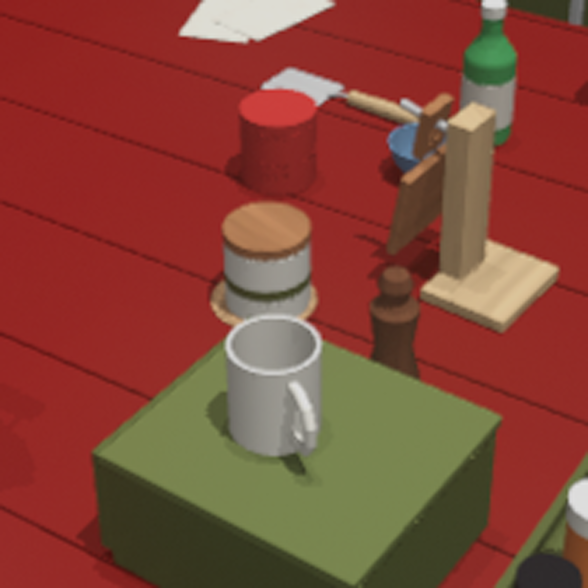

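The drawer is shut flush at (343,193). The board hangs on the peg at (202,187), the canister is centred on the mat at (255,228), and the other things are where they were. I'll hand it in.

```bash
python3 - <<'E'
from station import workorder, env
print(workorder.finish_job())
E
```

```text
the job is handed in; nothing more can be done
None
```

I did the three steps in the order asked and handed the job in. The clock read about 37 s of the 69 s at my last check.

- **Canister:** I slid it upright onto the cork mat by pushing low with the closed fingers. It sits about 2–4 mm off the mat's centre by both cameras.
- **Board:** I lifted it out of the drawer by its neck, threaded it onto the peg and released it. It hangs freely by its hole, leaning a little because the peg slopes.
- **Drawer:** I pushed it shut until it hit the stop. The push peaked at about 23 N and the front panel is flush with the chest.
- **Other things:** the soap, bowl, tin, mill and mug read the same positions as at the start, within detector noise. I compared the spatula, the red canister and the small board only by eye in the pictures.

**Disagreement in the checks:** the depth images put the board's neck about 12 mm in front of its blade. The hole detector reported the hole in line with the blade, about 13 mm further back. I trusted the depth images, and both the grasp and the fit on the peg worked with them.

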